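Function-test a pull switch

TASK

Test the pull switch with the red knob: pull the red knob straight up until it clicks out and let go of it, so that it is seen to stay out by itself, then push it fully home again and move the hand clear. Leave the switch with the black knob alone.

Things in the scene. Friction and masses are not known exactly. Their poses are not given: they have to be found in the camera images.
- red_switch: Pull switch with a RED knob: grey and white box 80 x 104 x 45 mm (x, y, z), fixed to the worktop. Origin: centre of its underside; z up. The knob stands on the vertical through the origin: round head, 33 mm diameter; pushed home it reaches from 58 to 86 mm above the origin (vertical sides 63 to 81), over a collar 27 mm wide that ends at 51 mm. Grip the head's sides from above.
- red_knob (a joint): How far the red knob is pulled straight up: 0 = fully home (the start), 0.020 m = fully out at its stop. An over-centre spring holds it at either end: 3 to 5 N start it from an end; past mid-travel (0.010) it snaps on to the other end and stays there. It does not turn.
- black_switch: A second pull switch, the same in every way but with a BLACK knob. The two stand side by side in front of the switchboard, either one on the left. Not to be operated.
- black_knob (a joint): How far the black knob is pulled out; as red_knob. Starts at 0 and must stay there.

How it is judged:
On the way, in this order (a step that is already met when the one before it is completed fails the run):
1. the red knob is out at its detent (at least 16 mm) and stays there with the fingers off it (value of joint red_knob above 0.016 m and contact force between the fingers and red_switch below 0.3 N), for 0.2 s.
2. the red knob is pushed home (within 3 mm) (value of joint red_knob below 0.003 m), for 0.2 s.
At the end, for the whole second after the job is handed in: The red knob is home (within 3 mm) after having been pulled out to its detent and released there; the black knob is home (within 3 mm); the robot does not touch the red switch (value of joint each of red_knob, black_knob below 0.003 m and contact force between each of the arm, the fingers and red_switch below 0.3 N).
It fails at once if the black knob is pulled out by more than 6 mm (value of joint black_knob above 0.006 m).
It also fails if it takes over 35 s, if anything falls off the work surface, if the arm or the gripper's body presses on something with over 40 N, if the wrist force passes 120 N, or if a joint passes its speed limit or range.

ROBOT

A 6-joint arm with a two-finger parallel gripper is mounted at the origin on a cart in front of the work surface, level with it; the furniture and walls round the work are solid. World frame = base frame: x ahead of the robot, y to its left, z up, the work surface at z = 0. Lengths are in m, angles in rad, forces in N, time in s.
With the tool pointing down it reaches from about 0.3 to 0.95 m from the base axis. Payload 3.1 kg.
Tool frame: the origin (TCP) lies on the centre line of the jaws, within the pads' length; the fingertips stand 11 mm ahead of it and the grasp point (between the pads) lies 8 mm behind it; z points along the fingers, y is the line along which they close (so a half turn about z gives the same grasp; the last joint's range is limited). The gripper opens to 85 mm and grips with 20 to 120 N. Pads are 22 mm wide; open, the fingers measure 114 mm over their backs; the gripper's body (76 mm by 85 mm) begins 54 mm behind the grasp point. The pads swing forward as they close: fully open they stand 13 mm farther back than shut.
Start: joints at [-1.177, 0.308, 1.634, -0, 1.2, -0.07], TCP at [0.28, -0.559, 0.242] pointing down, gripper open.
Joint ranges: [-3.06, 3.06], [-0.79, 1.96], [0.05, 2.63], [-1.19, 4.34], [0.05, 2.64], [-2.94, 2.94]. Speed limits (rad/s): [2.79, 2.79, 3.14, 3.14, 3.14, 3.14].

INTERFACE

Orientations are given as a unit quaternion [w, x, y, z].
In Python, from plant import bot gives the robot as it stands.
- The arm moves only by the shell command python3 -m crank 'ROWS' [FORCE]. ROWS is JSON, a list that holds one entry, the list of rows, each a list of 7 numbers: the shift along the tool's x, y, z in units of 50 mm (1.0 is 50 mm), then the turn, a rotation vector about the tool's x, y, z in units of 10 degrees (1.0 is 10 degrees), then the opening, from 0 (shut) to 1 (fully open). In form: [[[dx, dy, dz, wx, wy, wz, jaw], ...]]. A call has 1 to 10 rows; each row shifts and turns the commanded pose from where the row before left it, along the tool's axes as they then stand; what a row does not reach is not made up. A row lasts 1/8 s, in which the tool goes at most 62.5 mm and 10.7 degrees, less where a joint would pass 70% of its speed; a pose out of reach is approached as far as the arm can. A call is refused whole if a number of a shift passes 1 or a number of a turn 1, either way. A call with a gripper value outside its range is refused whole. The fingers move at their own pace and stop on an object; FORCE is the grip in N (left out, the last holds). Time passes only in rows, so rows that do not move let the fingers close. It gives the time, the measured TCP pose, the force, the opening and the grip force at its end, in the units of the state.
- bot.get_state(): the state, without advancing time (a new reading comes with each control period).
- bot.capture(name): name is "scene" or "top" or "wrist"; returns the picture (384x512x3 uint8, red, green, blue); there is no depth.
- bot.calibration(name): a dict with "intrinsics" (3x3 intrinsics, pixels), "R" (3x3) and "t" (3): a world point X has camera coordinates R X + t; the wrist camera has in their place "hand_eye" (4x4, takes a point from camera to tool coordinates, whose origin is the TCP and whose axes are the flange's). Camera axes: x right, y down, z forward; pixel columns grow to the right and rows downward; lengths in m; the calibration is good to about 2 mm. A picture is of the moment at which its call begins: read the wrist's pose just before it. calibration takes no time and is no camera call.
- bot.close_job(): hands the job in; it is judged then, once.
The state is a dict: "time": time; "joint_pos": joint angles; "joint_vel": joint speeds; "joint_torque": joint torques, N m; "eef_pos": TCP position; "ee_rot": TCP orientation; "force": force on the tool from outside, world axes, zero at the start; "ft_torque": the same for the moment, N m; "width": finger opening in m; "finger_force": force on a finger pad.
Only numpy, scipy, OpenCV 4.12 (cv2) and the standard library are available. Lean on these libraries where they do the work, as an engineer would, in place of code of your own. Each camera call takes 0.05 s, during which the arm holds its last target. There are 200 camera calls.

## Working session

There is one attempt and no reset: what is moved stays moved. The work goes in short steps, Python scripts to look and compute and a shell command to move; the robot and the scene stay as the last step left them, time stands still between calls to the robot, and variables do not carry over. Pictures are saved under pics/ and viewed, at most 10 in all, crops included, and the job is handed in when it is done.

```bash
mkdir -p pics; python3 - <<'E'
from plant import bot
import cv2,numpy as np
s=bot.get_state();print(s['time'],s['eef_pos'],s['ee_rot'],s['width'])
ims=[]
for n in("scene","top"):
    im=bot.capture(n);c=bot.calibration(n);np.save(f'pics/{n}.npy',im)
    print(n,np.round(c['intrinsics'],1).tolist(),np.round(c['R'],3).tolist(),c['t'])
    hsv=cv2.cvtColor(im,cv2.COLOR_RGB2HSV)
    m=((hsv[...,0]<8)|(hsv[...,0]>172))&(hsv[...,1]>140)&(hsv[...,2]>60)
    k,l,st,ce=cv2.connectedComponentsWithStats(m.astype(np.uint8))
    for i in range(1,k):
        if st[i,4]>25:print(st[i],ce[i])
    ims.append(cv2.resize(im[...,::-1],(400,300),interpolation=cv2.INTER_AREA) if 0 else im[...,::-1])
cv2.imwrite('pics/a.png',ims[0]);cv2.imwrite('pics/b.png',ims[1])
E
```

```text
0.0 [ 0.27925842 -0.55825531  0.24105481] [-1.12177091e-03  9.73234379e-01  2.29811991e-01 -1.82829797e-04] 0.08542592142233903
scene [[448.2, 0.0, 249.6], [0.0, 448.2, 189.4], [0.0, 0.0, 1.0]] [[0.606, -0.795, -0.003], [-0.366, -0.275, -0.889], [0.706, 0.54, -0.457]] [-0.33661465  0.25720319  0.46905073]
[150 158  17  17 211] [158.1042654 166.2464455]
[352 348  93  30 932] [399.25858369 359.8916309 ]
[354 377  95   7 297] [398.10774411 381.45791246]
top [[360.8, 0.0, 254.1], [0.0, 360.8, 187.6], [0.0, 0.0, 1.0]] [[0.024, -0.999, -0.022], [-0.992, -0.021, -0.128], [0.127, 0.025, -0.992]] [-0.01051989  0.56675822  0.84781709]
[466  43   5   8  28] [467.96428571  46.10714286]
[ 470  197   19   95 1485] [479.7016835  243.99393939]
[162 201  15  14 100] [169.98 207.96]
[378 258  42  18 204] [398.20098039 265.04411765]
[387 265  37  28 200] [405.59 279.74]
```

View pics/a.png

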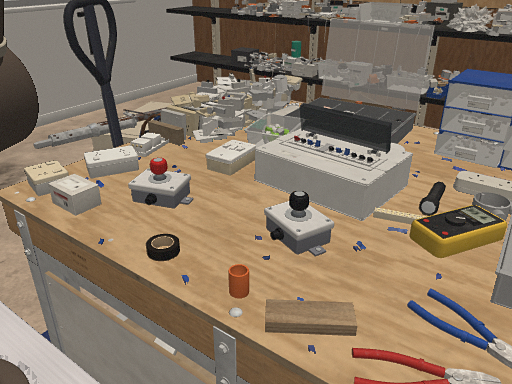

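View pics/b.png

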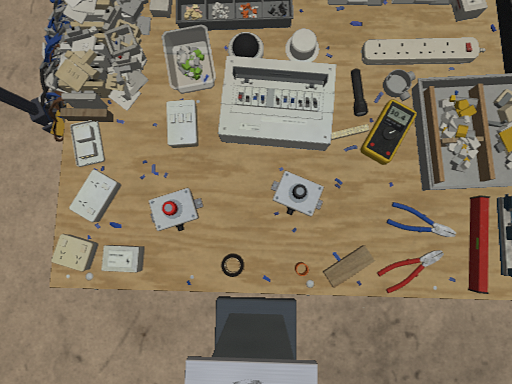

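The scene view shows the red knob at about (158,166) and the black one at about (299,201). In the top view they are at (170,208) and (299,192). Red is the left switch, with clear space round it.

```bash
cat > h.py <<'E'
from plant import bot
import numpy as np,cv2
from scipy.spatial.transform import Rotation as Ro
def ray(n,uv):
    c=bot.calibration(n);K,R,t=map(np.array,(c['intrinsics'],c['R'],c['t']))
    d=R.T@np.linalg.inv(K)@[uv[0],uv[1],1];return -R.T@t,d/np.linalg.norm(d)
def onz(n,uv,z):
    o,d=ray(n,uv);return o+d*(z-o[2])/d[2]
def tri(a,b):
    (o,d),(p,e)=ray("scene",a),ray("top",b)
    s=np.linalg.lstsq(np.c_[d,-e],p-o,rcond=None)[0]
    A,B=o+d*s[0],p+e*s[1];return (A+B)/2,np.linalg.norm(A-B)
def redmask(im):
    h=cv2.cvtColor(im,cv2.COLOR_RGB2HSV)
    return (((h[...,0]<10)|(h[...,0]>170))&(h[...,1]>110)&(h[...,2]>50)).astype(np.uint8)
E
python3 - <<'E'
from h import *
for n,b in(("scene",(140,148,180,185)),("top",(155,195,185,222))):
    im=np.load(f'pics/{n}.npy');x0,y0,x1,y1=b
    m=redmask(im)[y0:y1,x0:x1]
    c=max(cv2.findContours(m,0,2)[0],key=cv2.contourArea)
    (x,y),r=cv2.minEnclosingCircle(c);print(n,x+x0,y+y0,r)
    locals()[n]=(x+x0,y+y0)
    print(onz(n,(x+x0,y+y0),.072))
P,g=tri(scene,top);print('tri',P,g)
s=bot.get_state();R=Ro.from_quat(s['ee_rot'],scalar_first=True).as_matrix()
print(R.round(3).tolist());print('tool units',R.T@(np.r_[P[:2],.064]-s['eef_pos'])/.05)
print(np.linalg.norm(P[:2]))
E
```

```text
scene 158.2653636932373 165.06983184814453 9.21312141418457
[0.51299954 0.19977892 0.072     ]
top 169.16956520080566 208.1260871887207 7.410512924194336
[0.50949024 0.19956391 0.072     ]
tri [0.51024691 0.19833804 0.07343671] 0.0023860916541901056
[[0.894, 0.447, -0.001], [0.447, -0.894, 0.002], [0.0, -0.002, -1.0]]
tool units [ 10.90064524 -11.46136332   3.56859767]
0.547439387027271
```

The two rays pass within 2.4 mm of each other. The triangulated height is 73 mm against the 72 mm expected, and the reach is fine. Next I move over the knob.

```bash
python3 -m crank '[[[0.8,-0.85,0,0,0,0,1],[0.8,-0.85,0,0,0,0,1],[0.8,-0.85,0,0,0,0,1],[0.8,-0.85,0,0,0,0,1],[0.8,-0.85,0,0,0,0,1],[0.8,-0.85,0,0,0,0,1],[0.8,-0.85,0,0,0,0,1],[0.8,-0.85,0,0,0,0,1],[0.8,-0.85,0,0,0,0,1],[0.8,-0.85,0,0,0,0,1]]]' 40
python3 -m crank '[[[0.8,-0.85,0,0,0,0,1],[0.8,-0.85,0,0,0,0,1],[0.8,-0.85,0,0,0,0,1],[0.5,-0.41,0,0,0,0,1],[0,0,0,0,0,0,1],[0,0,0,0,0,0,1]]]'
python3 - <<'E'
from h import *
s=bot.get_state();im=bot.capture("wrist");cv2.imwrite('pics/w.png',im[...,::-1])
c=bot.calibration("wrist");K=np.array(c['intrinsics']);H=np.array(c['hand_eye'])
R=Ro.from_quat(s['ee_rot'],scalar_first=True).as_matrix()
print(s['eef_pos'],R.round(3).tolist(),s['joint_pos'])
m=redmask(im);k,l,st,ce=cv2.connectedComponentsWithStats(m)
for i in range(1,k):
    if st[i,4]<150:continue
    cn=max(cv2.findContours((l==i).astype(np.uint8),0,2)[0],key=cv2.contourArea)
    (x,y),r=cv2.minEnclosingCircle(cn)
    d=R@H[:3,:3]@np.linalg.inv(K)@[x,y,1];o=s['eef_pos']+R@H[:3,3]
    P=o+d*(.072-o[2])/d[2];print(st[i],x,y,r,P,'diam',2*r/K[0,0]*np.linalg.norm(P-o))
    print(R.T@(np.r_[P[:2],.064]-s['eef_pos'])/.05)
E
```

```text
time: 1.35
eef_pos: [0.4472, 0.0019, 0.2422]
ee_rot: [0.0, 0.973, 0.23, 0.0]
force: [1.3, -0.0, 0.9]
width: 0.0853
finger_force: 0.0
time: 2.1
eef_pos: [0.5099, 0.1967, 0.2416]
ee_rot: [0.0, 0.973, 0.23, -0.001]
force: [-0.1, -0.6, 0.1]
width: 0.0854
finger_force: 0.0
[0.50990661 0.19666299 0.24157058] [[0.894, 0.448, -0.002], [0.448, -0.894, -0.001], [-0.002, 0.0, -1.0]] [ 2.88721394e-01  1.59562056e-01  1.81883401e+00 -5.72784917e-04
  1.16519804e+00  1.39571482e+00]
[241 155  31  32 528] 256.029296875 170.60629272460938 15.897668838500977 [0.51102875 0.19826327 0.072     ] diam 0.034526979647053944
[ 0.04171862 -0.01917773  3.55132993]
```

View pics/w.png

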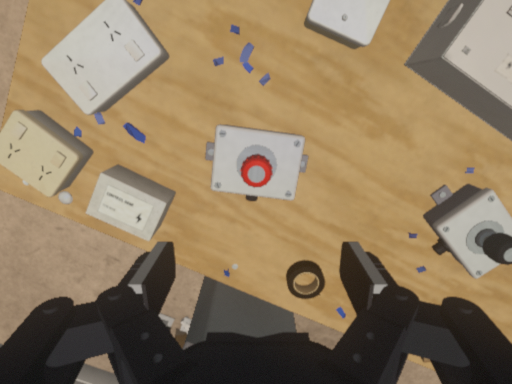

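The wrist view puts the knob at (256,170) with a diameter of 34 mm, and its position agrees with the triangulation to about 1 mm. Next I go down and grip.

```bash
python3 -m crank '[[[0.04,-0.02,0.9,0,0,0,1],[0,0,0.9,0,0,0,1],[0,0,0.9,0,0,0,1],[0,0,0.6,0,0,0,1],[0,0,0.29,0,0,0,1],[0,0,0,0,0,0,1],[0,0,0,0,0,0,0.2],[0,0,0,0,0,0,0.2],[0,0,0,0,0,0,0.2],[0,0,0,0,0,0,0.2]]]' 40
python3 -m crank '[[[0,0,0,0,0,0,0.2],[0,0,0,0,0,0,0.2],[0,0,0,0,0,0,0.2],[0,0,0,0,0,0,0.2]]]'
```

```text
time: 3.4
eef_pos: [0.5127, 0.1995, 0.064]
ee_rot: [-0.0, 0.973, 0.23, 0.001]
force: [-0.8, 0.5, 5.8]
width: 0.0311
finger_force: 39.6
time: 3.9
eef_pos: [0.5127, 0.1995, 0.064]
ee_rot: [-0.0, 0.973, 0.23, 0.001]
force: [-2.4, -0.2, 5.7]
width: 0.0311
finger_force: 39.6
```

```bash
python3 -m crank '[[[0,0,-0.08,0,0,0,0.2],[0,0,-0.08,0,0,0,0.2],[0,0,-0.08,0,0,0,0.2],[0,0,-0.08,0,0,0,0.2],[0,0,-0.08,0,0,0,0.2],[0,0,-0.05,0,0,0,0.2],[0,0,0,0,0,0,0.2],[0,0,0,0,0,0,0.2]]]'
python3 - <<'E'
from h import *
im=bot.capture("scene");cv2.imwrite('pics/c.png',cv2.resize(im[100:230,90:260,::-1],None,fx=4,fy=4))
E
```

```text
time: 4.9
eef_pos: [0.5126, 0.1994, 0.0843]
ee_rot: [-0.0, 0.973, 0.23, 0.001]
force: [5.8, 3.7, -8.3]
width: 0.0312
finger_force: 42.2
```

View pics/c.png

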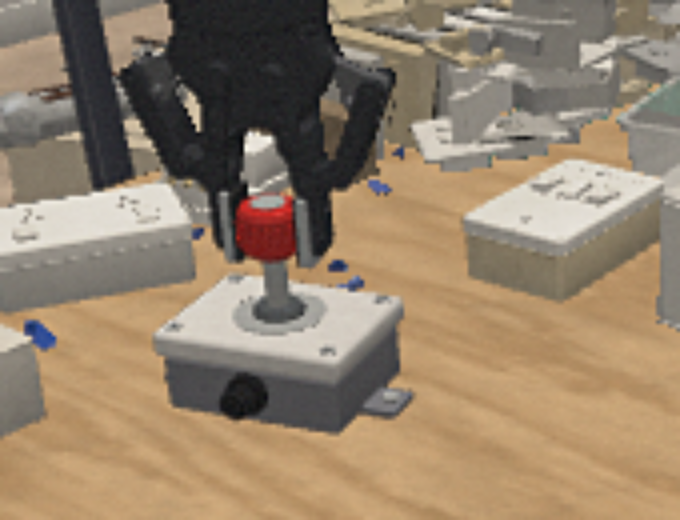

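The knob is out: the stem shows below the head at crop (275,230), and the TCP rose 20 mm. Next I release, wait and rise clear.

```bash
python3 -m crank '[[[0,0,0,0,0,0,1],[0,0,0,0,0,0,1],[0,0,0,0,0,0,1],[0,0,0,0,0,0,1],[0,0,0,0,0,0,1],[0,0,0,0,0,0,1],[0,0,0,0,0,0,1],[0,0,-0.6,0,0,0,1],[0,0,-0.6,0,0,0,1],[0,0,0,0,0,0,1]]]'
python3 -m crank '[[[0,0,0,0,0,0,0],[0,0,0,0,0,0,0],[0,0,0,0,0,0,0],[0,0,0,0,0,0,0],[0,0,0,0,0,0,0],[0,0,0,0,0,0,0],[0,0,0,0,0,0,0],[0,0,0,0,0,0,0]]]'
python3 - <<'E'
from h import *
im=bot.capture("scene");cv2.imwrite('pics/d.png',cv2.resize(im[100:230,90:260,::-1],None,fx=4,fy=4))
E
```

```text
time: 6.2
eef_pos: [0.5144, 0.1998, 0.148]
ee_rot: [-0.0, 0.973, 0.23, 0.003]
force: [0.8, 0.4, -0.3]
width: 0.0855
finger_force: 0.0
time: 7.2
eef_pos: [0.512, 0.1991, 0.1454]
ee_rot: [-0.0, 0.973, 0.23, 0.0]
force: [0.5, 0.5, 0.2]
width: -0.0001
finger_force: 0.0
```

View pics/d.png

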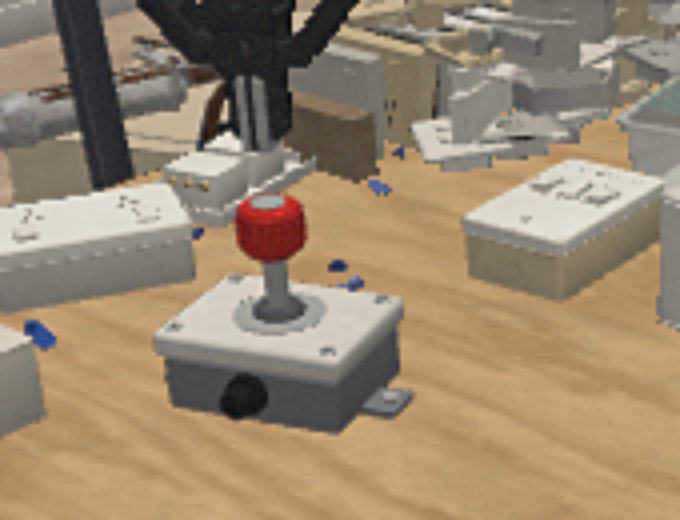

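The knob stays out by itself at crop (270,228), and the shut fingers are above it. Now I push it home.

```bash
python3 -m crank '[[[0,0,0.3,0,0,0,0],[0,0,0.25,0,0,0,0],[0,0,0.1,0,0,0,0],[0,0,0.1,0,0,0,0],[0,0,0.1,0,0,0,0],[0,0,0.08,0,0,0,0],[0,0,0.05,0,0,0,0],[0,0,0,0,0,0,0],[0,0,0,0,0,0,0]]]'
```

```text
time: 8.38
eef_pos: [0.512, 0.1991, 0.0968]
ee_rot: [0.0, 0.973, 0.23, -0.0]
force: [-2.0, -0.7, 5.8]
width: 0.0001
finger_force: 2.7
```

```bash
python3 -m crank '[[[0,0,0.04,0,0,0,0],[0,0,0,0,0,0,0],[0,0,0,0,0,0,0]]]'
python3 -m crank '[[[0,0,-0.4,0,0,0,0],[0,0,-0.9,0,0,0,0],[0,0,-0.9,0,0,0,0],[0,0,-0.4,0,0,0,0],[0,0,0,0,0,0,0],[0,0,0,0,0,0,0],[0,0,0,0,0,0,0]]]'
python3 - <<'E'
from h import *
im=bot.capture("scene");cv2.imwrite('pics/e.png',cv2.resize(im[100:260,90:360,::-1],None,fx=2.9,fy=2.9))
E
```

```text
time: 8.75
eef_pos: [0.5121, 0.1991, 0.0966]
ee_rot: [0.0, 0.973, 0.23, -0.0]
force: [-6.4, -1.8, 15.3]
width: 0.0002
finger_force: 7.9
time: 9.62
eef_pos: [0.5108, 0.1987, 0.2223]
ee_rot: [0.0, 0.973, 0.23, -0.002]
force: [0.1, -1.3, 0.7]
width: -0.0
finger_force: 0.0
```

View pics/e.png

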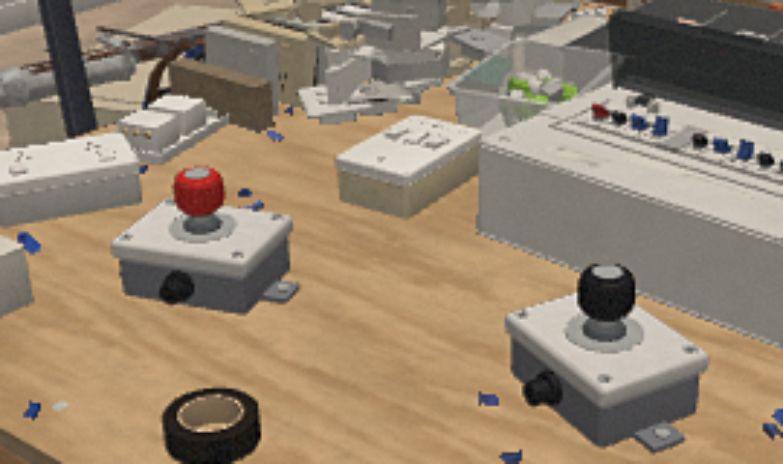

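The red knob is home again at crop (199,192), low over its collar like the black one at (606,292). The hand is clear, above the crop.

```bash
python3 -c "
from plant import bot
print(bot.close_job())"
```

```text
the job is handed in; nothing more can be done
None
```

The red knob was pulled out to its stop, stayed out by itself when released, and was pushed home again; the hand is clear, the black switch was not touched, and the job is handed in (no verdict was returned).

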